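# Load the hallway gear dryer, set and lock its timer, and start it past the child lock

## Task

First lay all the rinsed training gear that is out on the shelf (hand grippers, small dumbbells, shaker bottle, however many there are) in the dryer's tray, each piece down on the tray floor and not on the rim or on another piece. Then, with the lock ring still loose, turn the timer knob until its white pointer is at the green mark, and then turn the lock ring by its blue post clockwise until it is tight at its stop. Then slide the orange child-lock tab fully aside, press the red start button fully down, and slide the tab fully back over the button; leave the key bowl and the polish tin where they are.

Things in the scene. Friction and masses are not known exactly. Their poses are not given: they have to be found in the camera images.
- dryer: white warm-air gear dryer, fixed. Origin under the centre of its drying tray, at shelf height; x points away from the robot (within a few degrees), y to the robot's left, z up. Tray: open box, inside x -85 to +85 mm, y -173 to +173 mm; floor 15 mm above the shelf, rim 40 mm above it on the three sides away from the console.
- console (a point): centre of the flat top of the dryer's console, 65 mm above the shelf, 145 mm behind the tray centre (+x); the block measures 120 mm in x, 360 mm in y. In the dryer frame: timer with lock ring at x 145, y -85 mm; red start button at x 145, y +30 mm, under the orange child-lock tab. All controls face up.
- grip_red_c (a point): red rigid hand gripper lying flat: two parallel round handles 22 mm thick, 112 mm long, 52 mm wide across both, a steel spring coil (no obstacle) at its +x end; point at the centre of the two handles, 11 mm above its underside; x runs along the handles, y across both (grasp across the 52 mm); 0.14 kg. None if absent.
- grip_yellow_c (a point): yellow rigid hand gripper lying flat: two parallel round handles 22 mm thick, 112 mm long, 52 mm wide across both, a steel spring coil (no obstacle) at its +x end; point at the centre of the two handles, 11 mm above its underside; x runs along the handles, y across both (grasp across the 52 mm); 0.14 kg. None if absent.
- dumb_green_c (a point): small green dumbbell, 140 mm long, lying; square rounded heads 46 mm, 32 mm long at each end, and between them a bare round handle 26 mm thick and 76 mm long; point at the middle of the handle, 23 mm above its underside; x runs along the handle (grasp across y); 0.4 to 0.6 kg. None if absent.
- dumb_blue_c (a point): small blue dumbbell, 140 mm long, lying; square rounded heads 46 mm, 32 mm long at each end, and between them a bare round handle 26 mm thick and 76 mm long; point at the middle of the handle, 23 mm above its underside; x runs along the handle (grasp across y); 0.4 to 0.6 kg. None if absent.
- shaker_c (a point): grey shaker bottle with black lid, 62 mm diameter, 142 mm tall, plus a 9 mm spout seen on the lid, standing upright; point at its centre, 71 mm above its underside; best gripped across the diameter 100 to 120 mm above its underside; about 0.15 kg. None if absent.
- timer (a joint): turning angle of the black timer knob, rad; grows clockwise seen from above. At 0 its white pointer points to the dryer's -x (towards the tray), at 1.571 to the dryer's +y, where the green mark is (the setting wanted). Range 0 to 2.8; stays where it is left (friction 0.04 N m).
- timer_grip (a point): point on the timer's axis, 103 mm above the shelf, inside the knob's upright bar grip: 44 mm long, 12 mm thick, from 85 to 117 mm above the shelf (white pointer on its top along one half). Pinch the bar across its thickness; its long direction follows the knob's angle. Under the bar is a 40 mm disc, top 85 mm above the shelf.
- lockring (a joint): turning angle of the aluminium lock ring round the foot of the timer, rad; grows clockwise from above. 0 = loose, 1.1 = tight, at its stop. Friction 0.08 N m; stays where it is left. It starts loose, and turns independently of the knob.
- lock_post (a point): point in the upright blue round post (14 mm diameter) at the end of the lock ring's lever, 58 mm from the timer's axis; the point is 95 mm above the shelf, the post reaches from 74 mm (the top of the lever) to 110 mm. In the dryer frame its direction from the axis is -1.0 rad minus the ring angle (0 = dryer x, counter-clockwise positive): it sweeps past the -y side, from far to near.
- childtab (a joint): position of the orange child-lock tab, m: 0 = closed, covering the start button; 0.07 = fully aside, at its stop. Slides along the dryer's +y; friction 1.5 N, stays where it is left.
- tab_fin (a point): centre of the tab's upright fin, 101 mm above the shelf; fin 10 mm thick (along the dryer's y), 36 mm long (along x), from 87 to 111 mm above the shelf. It stands in the middle of the tab's 54 x 54 mm plate, whose top is 87 mm above the shelf. Two grey rails beside the plate, at x +-33 mm from the fin, reach 87 mm above the shelf.
- startbtn (a joint): travel of the red start button, m: 0 = up, 0.006 = fully down; springs back; about 5 N at full travel.
- btn_top (a point): centre of the top face of the red start button, 44 mm diameter, 79 mm above the shelf when up; below the tab's plate when the tab is closed.
- keybowl: steel key bowl, 110 mm wide, 45 mm tall, stands among the gear; bystander, origin under its centre; leave it alone.
- polish: polish tin, black with a pale lid, 72 mm diameter, 50 mm tall, beyond the right part of the dryer; bystander, origin under its centre; leave it alone.
Mind the look-alikes: they are no part of the job. Leave any brown look-alike of the part that bears dumb_blue_c alone. There is more than one size of the part that bears grip_red_c; the job needs the larger.

How it is judged:
By the outcome, as a careful person would: the job done as asked, in the order asked, and still so for the second after the job is handed in, with the robot touching nothing.
Of grip_red, grip_yellow, dumb_green, dumb_blue, shaker only 3 to 4 are there at a start; the rules pass over those that are not, and their reading is None.
At some moment in a run one of grip_red, grip_yellow, dumb_green, dumb_blue may be knocked a few centimetres aside while the robot is not near it.
It also fails if it takes over 200 s, if anything falls off the work surface, if the arm or the gripper's body presses on something with over 40 N, if the wrist force passes 120 N, or if a joint passes its speed limit or range.

## Robot

A 6-joint arm with a two-finger parallel gripper is mounted at the origin on the work surface. World frame = base frame: x ahead of the robot, y to its left, z up, the work surface at z = 0. Lengths are in m, angles in rad, forces in N, time in s.
With the tool pointing down it reaches from about 0.35 to 0.975 m from the base axis. Payload 4.9 kg.
Tool frame: the origin (TCP) lies on the mounting face of the last link; the fingertips stand 173 mm ahead of it and the grasp point (between the pads) lies 155 mm ahead of it; z points along the fingers, y is the line along which they close (so a half turn about z gives the same grasp; the last joint's range is limited). The gripper opens to 85 mm and grips with 20 to 120 N. Pads are 22 mm wide; open, the fingers measure 114 mm over their backs; the gripper's body (76 mm by 85 mm) begins 54 mm behind the grasp point. The pads swing forward as they close: fully open they stand 13 mm farther back than shut.
Start: joints at [1.096, 0.053, 1.613, -0, 1.476, -0.119], TCP at [0.218, 0.586, 0.405] pointing down, gripper open.
Joint ranges: [-3.01, 3.01], [-1.01, 2.22], [0.06, 2.58], [-1.02, 4.17], [0.09, 2.62], [-3.14, 3.14]. Speed limits (rad/s): [2.57, 2.57, 3.14, 3.14, 3.14, 3.14].

## Interface

Orientations are given as a rotation vector (axis times angle).
In Python, from station import monitor, eyes, finish_job gives the robot as it stands. The module is installed in compiled form; this text tells all that it offers.
- The arm moves only by the tool step_arm, never from a script. Its argument "commands" is a list of rows, each a list of 3 entries, a list of its own where there are three numbers: the opening in per cent of the stroke, from 0 (shut) to 100 (fully open), then the shift along the tool's x, y, z in mm, then the turn about the tool's z in degrees. In form: [[hand, [x, y, z], yaw], ...]. A call has 1 to 12 rows; each row is the pose to reach, as a shift and turn from the pose commanded when the call began, along the tool's axes at that moment; what a row does not reach only later rows make up. A row lasts 1/8 s, in which the tool goes at most 62.5 mm and 10.7 degrees, less where a joint would pass 70% of its speed; a pose out of reach is approached as far as the arm can. A call with a gripper value outside its range is refused whole. The fingers move at their own pace and stop on an object; "squeeze" is the grip in N (left out, the last holds). Time passes only in rows, so rows that repeat a pose let the fingers close. It gives the time, the measured TCP pose, the force, the opening and the grip force at its end, in the units of the state.
- monitor.get_obs(): the state, without advancing time (a new reading comes with each control period).
- eyes.get_image(name): name is "scene" or "side" or "wrist"; returns the picture (400x640x3 uint8, red, green, blue); there is no depth.
- eyes.camera_info(name): a dict with "camera_matrix" (3x3 intrinsics, pixels), "extrinsics" (4x4, takes a point from camera to world coordinates). Camera axes: x right, y down, z forward; pixel columns grow to the right and rows downward; lengths in m; the calibration is good to about 2 mm. The wrist camera is an equidistant fisheye: a pixel r from the principal point sees the ray r / f radians off the axis. A picture is of the moment at which its call begins: read the wrist's pose just before it. camera_info takes no time and is no camera call; for the wrist camera it gives the pose at the moment of the call.
- finish_job(): hands the job in; it is judged then, once.
The state is a dict: "t": time; "q": joint angles; "dq": joint speeds; "effort": joint torques, N m; "tool_pos": TCP position; "tool_rot": TCP orientation; "contact_force": force on the tool from outside, world axes, zero at the start; "wrist_torque": the same for the moment, N m; "opening": finger opening in m; "grip_force": force on a finger pad.
Only numpy, scipy, OpenCV 4.12 (cv2) and the standard library are available. Lean on these libraries where they do the work, as an engineer would, in place of code of your own. Each camera call takes 0.05 s, during which the arm holds its last target. There are 200 camera calls.

## Working session

There is one attempt and no reset: what is moved stays moved. The work goes in short steps, Python scripts to look and compute and a tool call to move; the robot and the scene stay as the last step left them, time stands still between calls to the robot, and variables do not carry over. Pictures are saved under pics/ and viewed, at most 17 in all, crops included, and the job is handed in when it is done.

Besides the shell and the picture viewer there is one more tool, called after ">>>" as name(argument=value, ...) on one line, values as JSON. step_arm: Moves the arm, as the interface text tells. Its arguments: {"type":"object","properties":{"commands":{"type":"array"},"squeeze":{"type":"number"}},"required":["commands"]}

```bash
mkdir -p pics; cat > h.py <<'E'
import numpy as np, cv2
from station import monitor, eyes, finish_job
from scipy.spatial.transform import Rotation as R
def grab(n,f=None):
    o=monitor.get_obs(); ci=eyes.camera_info(n); im=eyes.get_image(n)
    if f: cv2.imwrite('pics/'+f,im[:,:,::-1])
    return im,ci
def ray(ci,u,v,fish=False):
    K=np.array(ci['camera_matrix']);T=np.array(ci['extrinsics'])
    x=(u-K[0,2])/K[0,0];y=(v-K[1,2])/K[1,1]
    if fish:
        r=np.hypot(x,y); d=np.array([np.sin(r)*x/max(r,1e-9),np.sin(r)*y/max(r,1e-9),np.cos(r)])
    else: d=np.array([x,y,1.])
    return T[:3,3],T[:3,:3]@d
def onplane(ci,u,v,z,fish=False):
    o,d=ray(ci,u,v,fish); return o+d*(z-o[2])/d[2]
E
python3 - <<'E'
from h import *
ims=[]
for n in ['scene','side','wrist']:
    im,ci=grab(n,n+'0.png'); print(n,np.round(ci['camera_matrix'],1).tolist(),np.round(ci['extrinsics'],3).tolist())
o=monitor.get_obs();print(o['tool_pos'],o['tool_rot'],o['opening'],o['t'])
E
```

```text
scene [[376.9, 0.0, 317.8], [0.0, 376.9, 203.7], [0.0, 0.0, 1.0]] [[-0.808, 0.462, -0.366, 0.909], [0.59, 0.641, -0.491, 0.486], [0.007, -0.612, -0.79, 0.85], [0.0, 0.0, 0.0, 1.0]]
side [[369.2, 0.0, 319.6], [0.0, 369.2, 201.0], [0.0, 0.0, 1.0]] [[-0.989, -0.088, 0.117, 0.417], [-0.145, 0.472, -0.87, 0.961], [0.021, -0.877, -0.479, 0.617], [0.0, 0.0, 0.0, 1.0]]
wrist [[309.7, 0.0, 316.6], [0.0, 309.7, 201.6], [0.0, 0.0, 1.0]] [[0.348, 0.902, 0.257, 0.152], [0.938, -0.334, -0.096, 0.61], [-0.001, 0.274, -0.962, 0.372], [0.0, 0.0, 0.0, 1.0]]
[0.21762373 0.58567548 0.40373629] [-5.55926674e-01 -3.09151323e+00  2.37939699e-03] 0.08570233372334612 0.15
```

View pics/scene0.png

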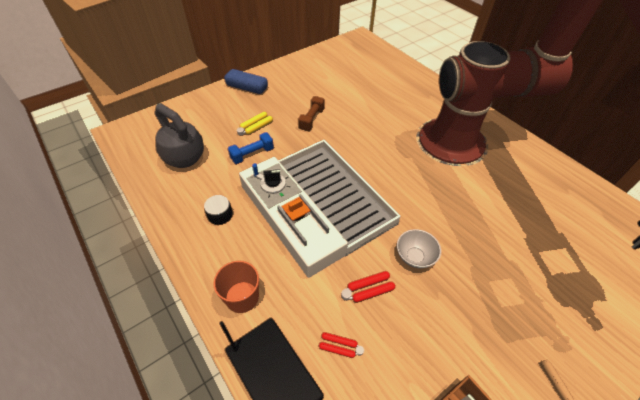

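View pics/side0.png

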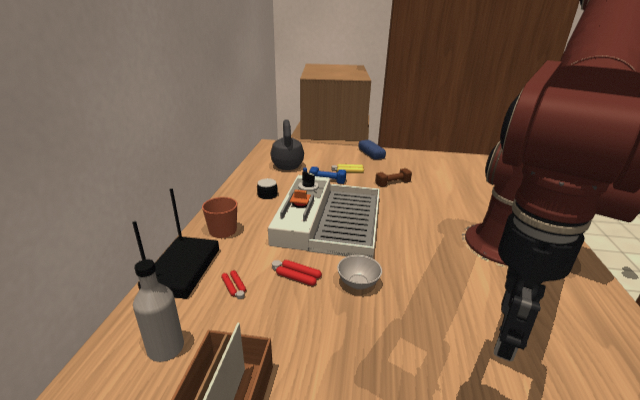

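Scene shows: large red gripper (368,287), small red look-alike (342,346), yellow gripper (255,124), blue dumbbell (250,148), brown look-alike (312,112), navy roll (246,82), key bowl (418,250), polish tin (218,210). The side view adds a grey bottle (160,320), which might be the shaker. I'll measure these and crop close.

```bash
python3 - <<'E'
from h import *
s,cs=grab('scene');d,cd=grab('side')
# bottle ground
for uv in [(165,352),(145,268)]: print('bottle',uv,[np.round(onplane(cd,*uv,z),3) for z in (0,.142)])
hsv=cv2.cvtColor(s,cv2.COLOR_RGB2HSV)
def comps(lo,hi,z,name,mn=25):
    m=cv2.inRange(hsv,lo,hi); 
    n,l,st,c=cv2.connectedComponentsWithStats(m)
    for i in range(1,n):
        if st[i,4]>mn:
            ys,xs=np.where(l==i); P=np.array([onplane(cs,x,y,z)[:2] for x,y in zip(xs,ys)])
            r=cv2.minAreaRect((P*1000).astype(np.float32))
            print(name,st[i].tolist(),np.round(c[i]),'rect',np.round(r[0]),np.round(r[1]),round(r[2]))
comps((0,200,120),(5,255,255),.011,'red');comps((22,180,120),(34,255,255),.011,'yel');comps((105,180,90),(120,255,255),.023,'blue');comps((6,220,180),(14,255,255),.1,'orange')
def crop(im,x,y,w,h,f,k): cv2.imwrite('pics/'+f,cv2.resize(im[y:y+h,x:x+w,::-1],None,fx=k,fy=k,interpolation=cv2.INTER_CUBIC))
crop(s,225,95,185,185,'c1.png',3.2)
E
```

```text
bottle (165, 352) [array([0.778, 0.512, 0.   ]), array([0.695, 0.615, 0.142])]
bottle (145, 268) [array([0.958, 0.28 , 0.   ]), array([0.834, 0.437, 0.142])]
red [348, 272, 42, 19, 334] [368. 281.] rect [559. 229.] [ 21. 106.] 73
red [353, 282, 42, 20, 354] [373. 292.] rect [569. 257.] [ 20. 107.] 73
red [322, 333, 35, 14, 225] [339. 340.] rect [706. 298.] [14. 77.] 39
red [319, 343, 36, 14, 235] [337. 350.] rect [723. 312.] [14. 78.] 39
yel [240, 112, 32, 21, 313] [256. 122.] rect [ 482. -439.] [106.  55.] 4
blue [229, 134, 43, 23, 268] [250. 146.] rect [ 560. -342.] [ 48. 136.] 86
```

View pics/c1.png

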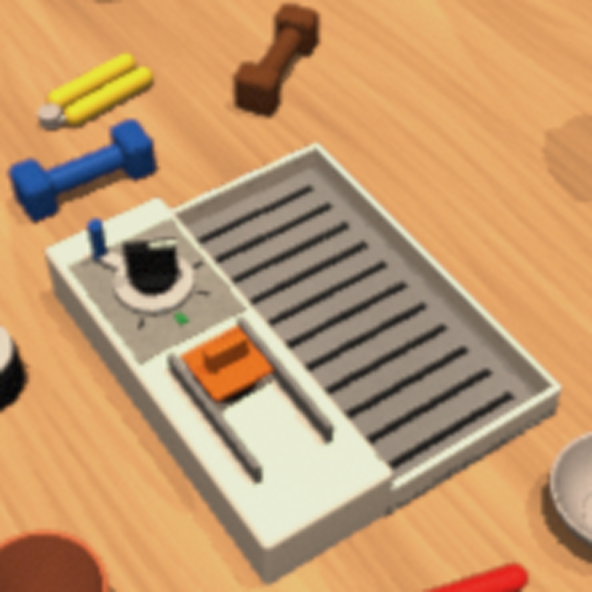

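View pics/wrist0.png

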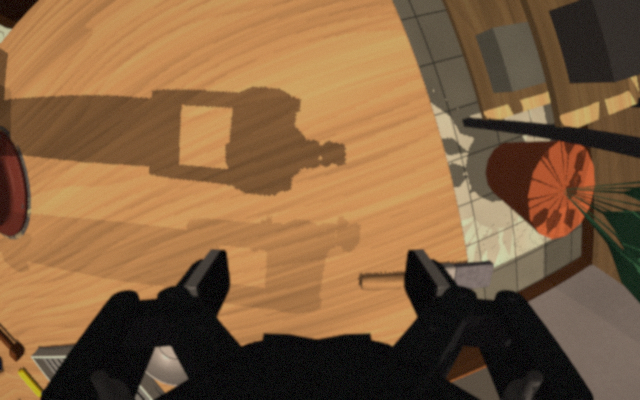

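```bash
python3 - <<'E'
from h import *
s,cs=grab('scene');d,cd=grab('side')
p=lambda u,v,z:onplane(cs,225+u/3.2,95+v/3.2,z)[:2]
C=np.array([p(165,200,.065),p(48,252,.065),p(268,548,.065),p(388,470,.065)])
Rm=np.array([p(317,145,.04),p(559,388,.04)])
print('console',C.round(3),C.mean(0),'rim',Rm.round(3))
# rigid fit, dryer frame points
D=np.array([[85,-180],[205,-180],[205,180],[85,180]])/1e3
a=D-D.mean(0);b=C-C.mean(0)
th=np.arctan2((a[:,0]*b[:,1]-a[:,1]*b[:,0]).sum(),(a*b).sum());c,s_=np.cos(th),np.sin(th);M=np.array([[c,-s_],[s_,c]])
print('yaw',np.degrees(th),'org',C.mean(0)-M@D.mean(0),'res',((D-D.mean(0))@M.T+C.mean(0)-C).round(4).tolist())
print('rim in dryer',((Rm-(C.mean(0)-M@D.mean(0)))@M).round(3))
for n,uv,z in [('fin',(228,342),.111),('post',(96,222),.110),('knob',(150,245),.117)]:
    q=p(*uv,z);print(n,q.round(3),((q-(C.mean(0)-M@D.mean(0)))@M).round(3))
# polish, bowl
print('polish',onplane(cs,217,204,.05),'bowl',onplane(cs,418,243,.045))
# side bottle crop
cv2.imwrite('pics/c2.png',cv2.resize(d[180:400,80:330,::-1],None,fx=2.6,fy=2.6,interpolation=cv2.INTER_CUBIC))
E
```

```text
console [[ 0.542 -0.209]
 [ 0.66  -0.214]
 [ 0.671  0.136]
 [ 0.559  0.135]] [ 0.6079809  -0.03815573] rim [[ 0.37  -0.208]
 [ 0.382  0.144]]
yaw -2.2078842258034763 org [ 0.46308855 -0.03256955] res [[-0.0013, -0.0072], [0.0015, -0.006], [0.0035, 0.0039], [-0.0036, 0.0093]]
rim in dryer [[-0.086 -0.179]
 [-0.088  0.174]]
fin [ 0.607 -0.009] [0.143 0.029]
post [ 0.624 -0.181] [ 0.167 -0.142]
knob [ 0.604 -0.126] [ 0.145 -0.088]
polish [ 0.75779648 -0.16749334  0.05      ] bowl [0.40597421 0.23375352 0.045     ]
```

View pics/c2.png

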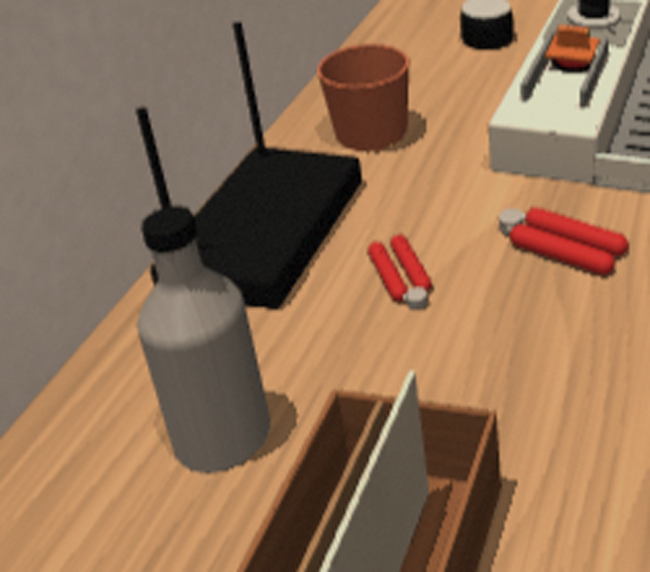

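The side crop shows a tall grey bottle (~0.19 m) with a narrow neck and no spout at (205,340) in the crop. It's a bystander, so there is no shaker. The small red gripper (crop 400,270) is a look-alike, and the larger one (crop 565,240) is the target. The gear is therefore red, yellow and blue. I'll go above the red one first.

```bash
cat >> h.py <<'E'
O=np.array([.463,-.0326]);TH=np.radians(-2.1)
def d2w(x,y): c,s=np.cos(TH),np.sin(TH); return O+np.array([c*x-s*y,s*x+c*y])
def w2d(p): c,s=np.cos(TH),np.sin(TH); q=np.array(p[:2])-O; return np.array([c*q[0]+s*q[1],-s*q[0]+c*q[1]])
def go(x,y,z,closing=None):
    """shift (tool mm) and yaw (deg) bringing TCP to x,y,z with closing line at world angle (deg)"""
    o=monitor.get_obs(); M=R.from_rotvec(o['tool_rot']).as_matrix()
    sh=M.T@(np.array([x,y,z])-o['tool_pos'])*1000
    a=np.degrees(np.arctan2(M[1,1],M[0,1])); yaw=0 if closing is None else -((closing-a+90)%180-90)
    print('TCP',o['tool_pos'].round(4),'clos',round(a,1),'q',o['q'].round(2),'t',round(o['t'],2),'-> shift',sh.round(1),'yaw',round(yaw,1))
E
python3 - <<'E'
from h import *
go(.564,.243,.30,73); go(.564,.243,.173,73)
E
```

```text
TCP [0.2177 0.5858 0.4044] clos 69.6 q [ 1.1   0.05  1.61  0.    1.48 -0.12] t 0.35 -> shift [-444.  -200.6  104.5] yaw -3.4
TCP [0.2177 0.5858 0.4044] clos 69.6 q [ 1.1   0.05  1.61  0.    1.48 -0.12] t 0.35 -> shift [-444.1 -200.6  231.5] yaw -3.4
```

>>> step_arm(commands=[[100,[-444,-201,104],-3.4],[100,[-444,-201,104],-3.4],[100,[-444,-201,104],-3.4],[100,[-444,-201,104],-3.4],[100,[-444,-201,104],-3.4],[100,[-444,-201,104],-3.4],[100,[-444,-201,104],-3.4],[100,[-444,-201,104],-3.4],[100,[-444,-201,104],-3.4],[100,[-444,-201,104],-3.4],[100,[-444,-201,104],-3.4],[100,[-444,-201,104],-3.4]], squeeze=40)

```text
t: 1.85
tool_pos: [0.5632, 0.2438, 0.3012]
tool_rot: [0.461, 3.107, 0.001]
contact_force: [0.2, -0.4, 0.2]
opening: 0.0858
grip_force: 0.0
```

```bash
cat >> h.py <<'E'
def wcomp(lo,hi,z,mn=150,cam='wrist'):
    im,ci=grab(cam); hsv=cv2.cvtColor(im,cv2.COLOR_RGB2HSV); m=cv2.inRange(hsv,lo,hi)
    n,l,st,c=cv2.connectedComponentsWithStats(m)
    for i in range(1,n):
        if st[i,4]>mn:
            ys,xs=np.where(l==i); P=np.array([onplane(ci,x,y,z,cam=='wrist')[:2] for x,y in zip(xs,ys)])
            r=cv2.minAreaRect((P*1000).astype(np.float32)); r=cv2.boxPoints(r),r
            b,r=r; e=[b[1]-b[0],b[2]-b[1]]; L=max(e,key=np.linalg.norm)
            print(cam,st[i].tolist(),'ctr',np.round(r[0],1),'size',np.round(r[1]),'long axis',round(np.degrees(np.arctan2(L[1],L[0]))%180,1))
    return im,ci
RED=((0,200,100),(5,255,255));YEL=((22,180,100),(34,255,255));BLU=((105,180,70),(120,255,255))
E
python3 - <<'E'
from h import *
im,ci=wcomp(*RED,.011); cv2.imwrite('pics/w1.png',im[:,:,::-1])
go(.564,.243,.173,73)
E
```

```text
wrist [284, 134, 25, 123, 2583] ctr [559.4 226.7] size [ 20. 111.] long axis 163.5
wrist [319, 134, 25, 122, 2670] ctr [567.7 255.6] size [ 20. 110.] long axis 163.3
wrist [377, 296, 36, 38, 566] ctr [712.4 285.5] size [19. 53.] long axis 129.1
wrist [392, 313, 25, 29, 253] ctr [730.6 292.3] size [12. 41.] long axis 132.2
TCP [0.5633 0.2437 0.3011] clos 73.1 q [ 0.29  0.11  1.73  0.    1.3  -0.99] t 1.9 -> shift [ -0.8  -0.5 128.1] yaw 0.1
```

View pics/w1.png

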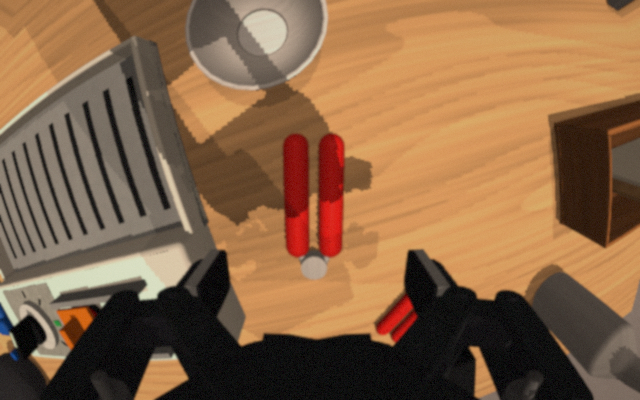

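The view shows the large red gripper at (315,195) between the open fingers' lines, with the coil at (313,265). It measures 111 mm long, so it is the right size. I'll descend and grip.

>>> step_arm(commands=[[100,[-1,-2.5,60],0],[100,[-1,-2.5,100],0],[100,[-1,-2.5,127],0],[100,[-1,-2.5,127],0],[100,[-1,-2.5,127],0],[40,[-1,-2.5,127],0],[40,[-1,-2.5,127],0],[40,[-1,-2.5,127],0],[40,[-1,-2.5,127],0],[40,[-1,-2.5,127],0],[40,[-1,-2.5,127],0],[40,[-1,-2.5,127],0]])

```text
t: 3.4
tool_pos: [0.5649, 0.2403, 0.1756]
tool_rot: [0.464, 3.105, 0.002]
contact_force: [-1.2, 0.4, 6.9]
opening: 0.0507
grip_force: 41.7
```

```bash
python3 - <<'E'
from h import *
p=d2w(0,110); print(p); go(*p,.34,90-2.1); go(*p,.190,90-2.1)
E
```

```text
[  4.49380796 109.89352332]
TCP [0.5649 0.2403 0.1756] clos 73.0 q [ 0.28  0.27  1.78  0.    1.09 -0.99] t 3.4 -> shift [ 2.827770e+04  1.060172e+05 -6.060000e+01] yaw -14.9
TCP [0.5649 0.2403 0.1756] clos 73.0 q [ 0.28  0.27  1.78  0.    1.09 -0.99] t 3.4 -> shift [2.82780e+04 1.06017e+05 8.94000e+01] yaw -14.9
```

```bash
python3 - <<'E'
from h import *
p=d2w(0,.110); print(p); go(*p,.28,90-2.1); go(*p,.192,90-2.1)
E
```

```text
[0.46703081 0.07732612]
TCP [0.5649 0.2403 0.1756] clos 73.0 q [ 0.28  0.27  1.78  0.    1.09 -0.99] t 3.4 -> shift [  45.8 -184.3 -104.8] yaw -14.9
TCP [0.5649 0.2403 0.1756] clos 73.0 q [ 0.28  0.27  1.78  0.    1.09 -0.99] t 3.4 -> shift [  46.  -184.5  -16.8] yaw -14.9
```

>>> step_arm(commands=[[40,[0,0,-50],0],[40,[0,0,-100],0],[40,[15,-60,-105],-7],[40,[30,-120,-105],-14.9],[40,[46,-184,-105],-14.9],[40,[46,-184,-105],-14.9],[40,[46,-184,-60],-14.9],[40,[46,-184,-35],-14.9],[40,[46,-184,-22],-14.9],[40,[46,-184,-19],-14.9],[40,[46,-184,-19],-14.9],[40,[46,-184,-19],-14.9]])

```text
t: 4.9
tool_pos: [0.4671, 0.0777, 0.1939]
tool_rot: [0.057, 3.139, 0.0]
contact_force: [-0.0, -0.3, -1.3]
opening: 0.0503
grip_force: 42.8
```

```bash
python3 - <<'E'
from h import *
im,ci=grab('wrist','w2.png')
p=d2w(0,.110); go(*p,.192,90-2.1)
E
```

```text
TCP [0.467  0.0776 0.1938] clos 87.9 q [ 0.01 -0.07  2.12  0.    1.1  -1.53] t 4.95 -> shift [-0.1 -0.3  1.8] yaw 0.0
```

View pics/w2.png

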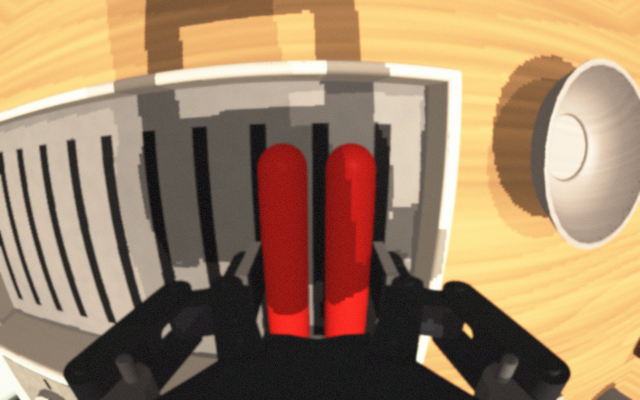

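The red gripper is centred in the tray, clear of the walls. I'll lower the last few mm and release.

>>> step_arm(commands=[[40,[0,0,2],0],[40,[0,0,3.5],0],[40,[0,0,3.5],0],[80,[0,0,3.5],0],[80,[0,0,3.5],0],[80,[0,0,3.5],0],[80,[0,0,-30],0],[80,[0,0,-90],0],[80,[0,0,-160],0],[100,[0,0,-160],0]])

```text
t: 6.2
tool_pos: [0.4677, 0.0776, 0.3589]
tool_rot: [0.057, 3.13, 0.0]
contact_force: [-0.0, -0.2, -0.4]
opening: 0.0839
grip_force: 0.0
```

```bash
python3 - <<'E'
from h import *
for c in ('scene','side'):
    for n,k,z in (('Y',YEL,.011),('B',BLU,.023)): print(n); wcomp(*k,z,40,c)
go(.482,-.439,.30,94)
go(.560,-.342,.30,86)
E
```

```text
Y
scene [240, 112, 32, 21, 315] ctr [ 482.6 -439.5] size [107.  54.] long axis 6.4
B
scene [229, 134, 43, 29, 378] ctr [ 562.5 -330.1] size [ 70. 139.] long axis 176.2
Y
B
TCP [0.4658 0.0775 0.3507] clos 87.9 q [ 0.01 -0.29  2.02 -0.    1.42 -1.53] t 6.4 -> shift [ -35.1 -515.6   50.7] yaw -6.1
TCP [0.4658 0.0775 0.3507] clos 87.9 q [ 0.01 -0.29  2.02 -0.    1.42 -1.53] t 6.4 -> shift [-109.5 -415.8   50.5] yaw 1.9
```

>>> step_arm(commands=[[100,[-35,-516,50],-6],[100,[-35,-516,50],-6],[100,[-35,-516,50],-6],[100,[-35,-516,50],-6],[100,[-35,-516,50],-6],[100,[-35,-516,50],-6],[100,[-35,-516,50],-6],[100,[-35,-516,50],-6],[100,[-35,-516,50],-6],[100,[-35,-516,50],-6],[100,[-35,-516,50],-6],[100,[-35,-516,50],-6]])

```text
t: 7.9
tool_pos: [0.4829, -0.4377, 0.3027]
tool_rot: [0.11, -3.14, -0.001]
contact_force: [-0.1, -0.2, 0.9]
opening: 0.0854
grip_force: 0.0
```

```bash
python3 - <<'E'
from h import *
im,ci=wcomp(*YEL,.011); cv2.imwrite('pics/w3.png',im[:,:,::-1])
wcomp(*BLU,.023)
go(.482,-.439,.174,94)
E
```

```text
wrist [317, 133, 26, 121, 2472] ctr [ 481.8 -425.6] size [110.  20.] long axis 6.1
wrist [282, 134, 29, 122, 2456] ctr [ 485.3 -455. ] size [111.  20.] long axis 6.7
wrist [416, 225, 47, 37, 1168] ctr [ 516.5 -321.4] size [36. 47.] long axis 92.8
wrist [387, 297, 30, 49, 548] ctr [ 608.2 -338.5] size [21. 63.] long axis 170.6
TCP [ 0.4829 -0.4382  0.3031] clos 94.0 q [-0.85  0.19  1.63  0.    1.31 -2.49] t 8.0 -> shift [  1.   -0.7 129.1] yaw 0.0
```

View pics/w3.png

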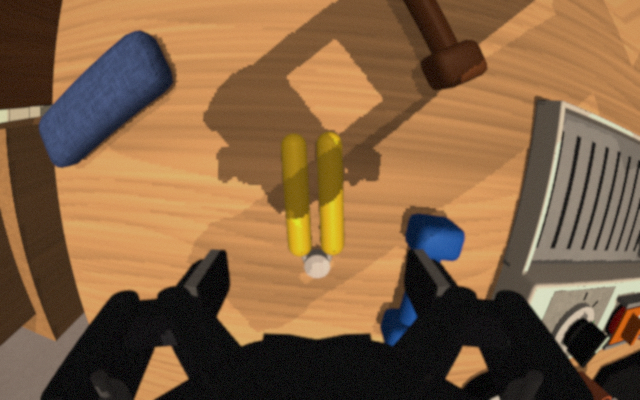

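The yellow gripper sits at (313,195) and the blue dumbbell is partly behind the right finger at (430,280), with enough clearance. I'll grip yellow.

>>> step_arm(commands=[[100,[-1,-2,60],-2.4],[100,[-1,-2,100],-2.4],[100,[-1,-2,126],-2.4],[100,[-1,-2,126],-2.4],[100,[-1,-2,126],-2.4],[40,[-1,-2,126],-2.4],[40,[-1,-2,126],-2.4],[40,[-1,-2,126],-2.4],[40,[-1,-2,126],-2.4],[40,[-1,-2,126],-2.4],[40,[-1,-2,126],-2.4],[40,[-1,-2,126],-2.4]])

```text
t: 9.5
tool_pos: [0.4843, -0.442, 0.1787]
tool_rot: [-0.173, 3.135, -0.003]
contact_force: [-0.2, 1.1, 6.5]
opening: 0.0502
grip_force: 42.1
```

```bash
python3 - <<'E'
from h import *
p=d2w(-.005,0); go(*p,.28,90-2.1); go(*p,.192,90-2.1)
E
```

```text
TCP [ 0.4843 -0.442   0.1787] clos 96.3 q [-0.85  0.35  1.68  0.    1.11 -2.53] t 9.5 -> shift [ -19.1  409.7 -102.1] yaw 8.4
TCP [ 0.4843 -0.442   0.1787] clos 96.3 q [-0.85  0.35  1.68  0.    1.11 -2.53] t 9.5 -> shift [-18.9 409.9 -14.1] yaw 8.4
```

>>> step_arm(commands=[[40,[0,0,-50],0],[40,[0,0,-100],0],[40,[-3,62,-102],0],[40,[-6,124,-102],4],[40,[-9,186,-102],8.4],[40,[-12,248,-102],8.4],[40,[-15,310,-102],8.4],[40,[-18,370,-102],8.4],[40,[-19,410,-102],8.4],[40,[-19,410,-102],8.4],[40,[-19,410,-60],8.4],[40,[-19,410,-40],8.4]])

```text
t: 11.0
tool_pos: [0.4567, -0.0323, 0.2147]
tool_rot: [-0.058, -3.139, -0.0]
contact_force: [-0.3, 0.2, -1.6]
opening: 0.0503
grip_force: 42.6
```

```bash
python3 - <<'E'
from h import *
p=d2w(-.005,0); go(*p,.194,90-2.1); print(monitor.get_obs()['opening'])
wcomp(*RED,.026); wcomp(*RED,.026,100,'scene')
E
```

```text
TCP [ 0.4567 -0.0323  0.2147] clos 87.9 q [-0.23 -0.15  2.15 -0.    1.15 -1.77] t 11.0 -> shift [-1.4 -0.1 20.7] yaw -0.0
0.05030844055304313
wrist [451, 158, 50, 134, 4063] ctr [453.1  63.8] size [25. 87.] long axis 178.1
wrist [484, 161, 53, 152, 4097] ctr [465.1  93.1] size [ 26. 109.] long axis 178.2
wrist [558, 368, 40, 32, 501] ctr [674.2 275. ] size [56. 57.] long axis 135.7
scene [339, 204, 33, 21, 228] ctr [465.6  64.8] size [ 20. 105.] long axis 178.0
scene [346, 211, 33, 23, 245] ctr [465.9  94.8] size [ 20. 109.] long axis 178.1
scene [322, 333, 35, 14, 224] ctr [709.5 300.9] size [14. 76.] long axis 128.9
scene [319, 343, 36, 14, 232] ctr [726.5 314.7] size [14. 77.] long axis 128.4
```

>>> step_arm(commands=[[40,[0,0,14],0],[40,[0,0,20],0],[40,[0,0,22.5],0],[40,[0,0,22.5],0],[80,[0,0,22.5],0],[80,[0,0,22.5],0],[80,[0,0,22.5],0],[80,[0,0,-10],0],[80,[0,0,-70],0],[80,[0,0,-110],0],[100,[0,0,-110],0],[100,[0,0,-110],0]])

```text
t: 12.6
tool_pos: [0.4572, -0.0316, 0.326]
tool_rot: [-0.057, -3.14, -0.0]
contact_force: [-0.2, -0.8, -0.8]
opening: 0.0855
grip_force: 0.0
```

```bash
python3 - <<'E'
from h import *
wcomp(*BLU,.040,40,'scene')
go(.560,-.33,.32,86)
E
```

```text
scene [229, 134, 43, 29, 383] ctr [ 569.6 -313.3] size [ 70. 136.] long axis 175.5
TCP [ 0.457  -0.0316  0.3251] clos 87.9 q [-0.23 -0.3   2.07 -0.    1.38 -1.77] t 12.65 -> shift [-113.9 -294.5    4.7] yaw 1.9
```

>>> step_arm(commands=[[100,[0,-150,-20],0],[100,[0,-150,-20],0],[100,[0,-150,-20],0],[100,[-114,-295,0],2],[100,[-114,-295,0],2],[100,[-114,-295,0],2],[100,[-114,-295,0],2],[100,[-114,-295,0],2],[100,[-114,-295,0],2],[100,[-114,-295,0],2]])

```text
t: 13.9
tool_pos: [0.5603, -0.3297, 0.3277]
tool_rot: [0.111, 3.139, -0.001]
contact_force: [0.5, 0.8, -0.1]
opening: 0.0856
grip_force: 0.0
```

```bash
python3 - <<'E'
from h import *
im,ci=wcomp(*BLU,.03); cv2.imwrite('pics/w4.png',im[:,:,::-1])
go(.560,-.33,.187,86)
E
```

```text
wrist [288, 121, 50, 32, 1162] ctr [ 508.9 -329.6] size [42. 27.] long axis 85.9
wrist [292, 158, 46, 113, 2486] ctr [ 581.8 -333.3] size [ 43. 109.] long axis 176.1
TCP [ 0.5604 -0.3298  0.3277] clos 86.0 q [-0.65  0.17  1.62  0.    1.35 -2.15] t 13.95 -> shift [ 5.000e-01 -1.000e-01  1.407e+02] yaw -0.0
```

View pics/w4.png

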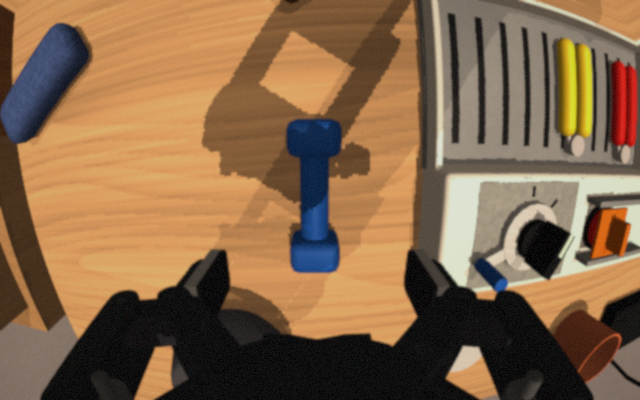

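The blue dumbbell's handle is at (314,195), with heads at (314,138) and (315,250). Yellow and red lie flat in the tray on the right.

```bash
python3 - <<'E'
from h import *
ci=eyes.camera_info('wrist')
for uv,z in [((314,158),.03),((314,233),.03),((314,195),.023),((314.5,120),.04),((315,271),.02),((314,195),.036)]: print(uv,onplane(ci,*uv,z,True).round(4))
E
```

```text
(314, 158) [ 0.5278 -0.3298  0.03  ]
(314, 233) [ 0.5971 -0.3348  0.03  ]
(314, 195) [ 0.5627 -0.3324  0.023 ]
(314.5, 120) [ 0.4948 -0.327   0.04  ]
(315, 271) [ 0.6427 -0.3372  0.02  ]
(314, 195) [ 0.5593 -0.332   0.036 ]
```

>>> step_arm(commands=[[100,[-3.5,-2.5,60],0],[100,[-3.5,-2.5,110],0],[100,[-3.5,-2.5,147],0],[100,[-3.5,-2.5,147],0],[100,[-3.5,-2.5,147],0],[10,[-3.5,-2.5,147],0],[10,[-3.5,-2.5,147],0],[10,[-3.5,-2.5,147],0],[10,[-3.5,-2.5,147],0],[10,[-3.5,-2.5,147],0],[10,[-3.5,-2.5,147],0],[10,[-3.5,-2.5,147],0]], squeeze=70)

```text
t: 15.45
tool_pos: [0.5643, -0.3336, 0.1807]
tool_rot: [0.112, 3.139, -0.001]
contact_force: [-2.2, 2.3, 5.5]
opening: 0.0244
grip_force: 69.1
```

```bash
python3 - <<'E'
from h import *
p=d2w(0,-.110); go(*p,.30,90-2.1); go(*p,.198,90-2.1)
E
```

```text
TCP [ 0.5643 -0.3336  0.1807] clos 85.9 q [-0.65  0.35  1.68  0.    1.12 -2.15] t 15.45 -> shift [ 118.6  183.  -119.4] yaw -2.0
TCP [ 0.5643 -0.3336  0.1807] clos 85.9 q [-0.65  0.35  1.68  0.    1.12 -2.15] t 15.45 -> shift [118.7 183.  -17.4] yaw -2.0
```

>>> step_arm(commands=[[10,[0,0,-60],0],[10,[0,0,-120],0],[10,[60,0,-120],0],[10,[118,20,-120],0],[10,[118.6,80,-120],-2],[10,[118.6,140,-120],-2],[10,[118.6,183,-120],-2],[10,[118.6,183,-120],-2],[10,[118.6,183,-120],-2],[10,[118.6,183,-70],-2],[10,[118.6,183,-35],-2],[10,[118.6,183,-35],-2]])

```text
t: 16.95
tool_pos: [0.4568, -0.1426, 0.2109]
tool_rot: [-0.06, -3.133, -0.006]
contact_force: [0.3, -0.1, -4.8]
opening: 0.024
grip_force: 70.4
```

```bash
python3 - <<'E'
from h import *
p=d2w(0,-.110); go(*p,.196,90-2.1)
im,ci=grab('wrist','w5.png')
E
```

```text
TCP [ 0.4568 -0.1426  0.2109] clos 87.8 q [-0.46 -0.09  2.1  -0.    1.14 -1.99] t 16.95 -> shift [-2.3  0.1 14.9] yaw -0.1
```

View pics/w5.png

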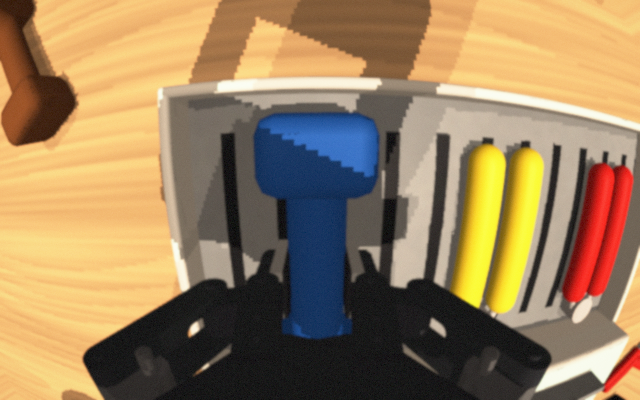

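The dumbbell is inside the tray, and its near head (315,115) is clear of the rim. I'll lower and release.

>>> step_arm(commands=[[10,[-3,0,8],0],[10,[-3,0,13],0],[10,[-3,0,16],0],[10,[-3,0,16],0],[10,[-3,0,16],0],[70,[-3,0,16],0],[70,[-3,0,16],0],[70,[-3,0,16],0],[70,[-3,0,-20],0],[70,[-3,0,-80],0],[70,[-3,0,-140],0],[70,[-3,0,-140],0]])

```text
t: 18.5
tool_pos: [0.4633, -0.1432, 0.362]
tool_rot: [0.057, 3.129, -0.009]
contact_force: [0.2, -0.4, -0.8]
opening: 0.0601
grip_force: 0.0
```

```bash
python3 - <<'E'
from h import *
s,cs=grab('scene'); cv2.imwrite('pics/s2.png',cv2.resize(s[130:290,225:410,::-1],None,fx=3.2,fy=3.2,interpolation=cv2.INTER_CUBIC))
p=d2w(.1,-.085);print(p); go(*p,.40,90-2.1)
E
```

```text
[ 0.55981812 -0.12120728]
TCP [ 0.4625 -0.1429  0.3584] clos 87.9 q [-0.45 -0.26  1.98 -0.    1.41 -1.99] t 18.55 -> shift [-96.8  25.1 -41.1] yaw 0.0
```

View pics/s2.png

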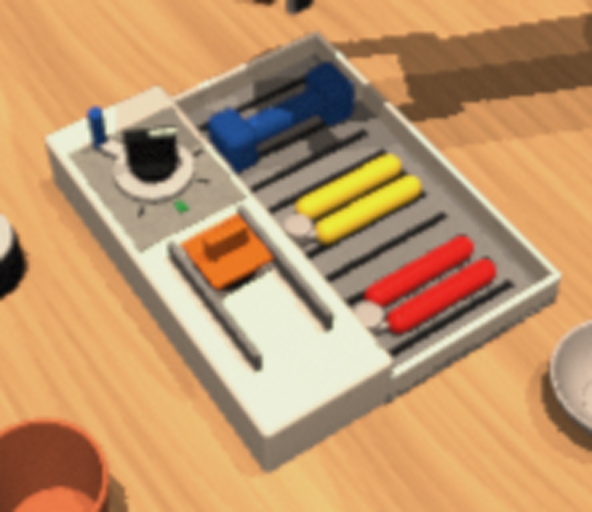

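All three pieces lie flat on the tray floor in the crop, with blue at (285,115), yellow at (360,200) and red at (430,285). Next I'll look at the knob from above.

```bash
python3 - <<'E'
from h import *
p=d2w(.145,-.085);print(p); go(*p,.38,90-2.1)
E
```

```text
[ 0.6047879  -0.12285625]
TCP [ 0.4625 -0.1429  0.3584] clos 87.9 q [-0.45 -0.26  1.98 -0.    1.41 -1.99] t 18.55 -> shift [-141.6   25.1  -20.8] yaw 0.0
```

>>> step_arm(commands=[[70,[-60,10,-20],0],[70,[-120,20,-20],0],[70,[-142,25,-20],0],[70,[-142,25,-20],0],[70,[-142,25,-20],0],[70,[-142,25,-20],0],[70,[-142,25,-20],0]])

```text
t: 19.42
tool_pos: [0.6039, -0.1229, 0.3749]
tool_rot: [0.058, 3.141, -0.0]
contact_force: [0.5, -0.4, -0.1]
opening: 0.0598
grip_force: 0.0
```

```bash
python3 - <<'E'
from h import *
im,ci=grab('wrist'); cv2.imwrite('pics/w6.png',cv2.resize(im[100:330,190:490,::-1],None,fx=2.6,fy=2.6,interpolation=cv2.INTER_CUBIC))
np.save('ci6.npy',ci,allow_pickle=True)
p=d2w(.145,-.085); go(*p,.38,90-2.1)
E
```

```text
TCP [ 0.604  -0.1229  0.375 ] clos 87.9 q [-0.32  0.05  1.66 -0.    1.43 -1.86] t 19.48 -> shift [-0.8  0.1 -5. ] yaw -0.0
```

View pics/w6.png

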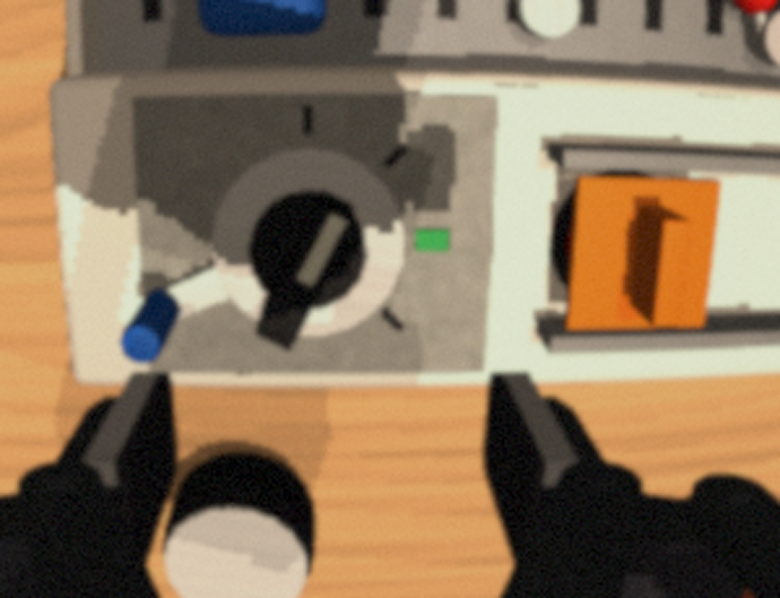

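```bash
python3 - <<'E'
from h import *
ci=np.load('ci6.npy',allow_pickle=True).item()
P=lambda u,v,z: onplane(ci,190+u/2.6,100+v/2.6,z,True)[:2]
a=P(305,283,.117);b=P(340,214,.117);print('ptr',a.round(4),b.round(4),'dryer dir',np.degrees(np.arctan2(*(b-a)[::-1]))-np.degrees(TH),'d',w2d(a),w2d(b))
for n,uv,z in [('disc',(308,248),.085),('ring',(310,243),.074),('post',(142,343),.110),('green',(432,239),.066)]: print(n,P(*uv,z).round(4),w2d(P(*uv,z)).round(4))
t=np.array([P(u,v,.087) for u,v in [(578,178),(719,182),(705,327),(568,327)]]);print('tab',t.mean(0).round(4),w2d(t.mean(0)).round(4))
for uv in [(55,85),(78,382)]: print('console corner',w2d(P(*uv,.065)).round(4))
print([w2d(P(u,v,.111)).round(4) for u,v in [(663,220),(712,212),(705,327),(655,325)]])
E
```

```text
ptr [ 0.6045 -0.1299] [ 0.5841 -0.1189] dryer dir 153.80037913845686 d [ 0.14495394 -0.09209001] [ 0.12413956 -0.08184823]
disc [ 0.6023 -0.1298] [ 0.1427 -0.092 ]
ring [ 0.6034 -0.1294] [ 0.1439 -0.0916]
post [ 0.6248 -0.183 ] [ 0.1672 -0.1444]
green [ 0.6055 -0.086 ] [ 0.1444 -0.0482]
tab [ 0.6083 -0.0125] [0.1445 0.0254]
console corner [ 0.0875 -0.1829]
console corner [ 0.2021 -0.1834]
[array([0.1264, 0.02  ]), array([0.1235, 0.0374]), array([0.1626, 0.0404]), array([0.1615, 0.0214])]
```

The crop shows the knob's white pointer running from (305,283) to (340,214), about 26° past the tray direction. The green mark is at (432,239), the blue post top at (142,343) and the orange tab at (645,255). I'll approach the knob.

>>> step_arm(commands=[[40,[0,-5.5,20],9],[40,[0,-5.5,40],18],[40,[0,-5.5,50],26],[40,[0,-5.5,50],26],[40,[0,-5.5,50],26],[40,[0,-5.5,50],26]], squeeze=25)

```text
t: 20.23
tool_pos: [0.6045, -0.1283, 0.3258]
tool_rot: [0.76, 3.046, -0.0]
contact_force: [-0.5, 0.2, 0.3]
opening: 0.0342
grip_force: 0.0
```

```bash
sed -i 's/O=np.array.*;TH/O=np.array([.4622,-.0375]);TH/' h.py; python3 - <<'E'
from h import *
print(d2w(.145,-.085)); go(.604,-.1285,.265,61.7)
im,ci=grab('wrist'); cv2.imwrite('pics/w7.png',cv2.resize(im[100:330,190:440,::-1],None,fx=2.6,fy=2.6,interpolation=cv2.INTER_CUBIC))
np.save('ci7.npy',ci,allow_pickle=True)
E
```

```text
[ 0.6039879  -0.12775625]
TCP [ 0.6045 -0.1283  0.3258] clos 62.0 q [-0.33  0.1   1.7  -0.    1.34 -1.41] t 20.23 -> shift [ 0.5 -0.4 60.8] yaw 0.3
```

View pics/w7.png

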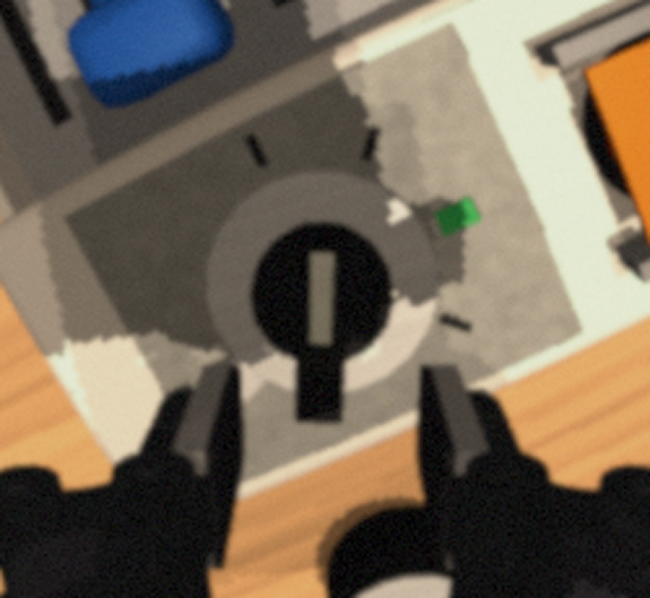

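The bar is aligned with the fingers, running (320,345) to (322,250) and slightly left of their midline at x≈330. I'll compute the small correction.

```bash
python3 - <<'E'
from h import *
ci=np.load('ci7.npy',allow_pickle=True).item()
P=lambda u,v,z: onplane(ci,190+u/2.6,100+v/2.6,z,True)[:2]
for uv,z in [((320,346),.117),((321,293),.085),((320,282),.074)]: print(uv,P(*uv,z).round(4))
a=P(320,346,.117); b=P(322,252,.117); print(np.degrees(np.arctan2(*(b-a)[::-1]))-np.degrees(TH))
q=(P(321,293,.085)+P(320,346,.117))/2; go(*q,.265,61.7)
E
```

```text
(320, 346) [ 0.6049 -0.1308]
(321, 293) [ 0.6025 -0.1295]
(320, 282) [ 0.6025 -0.13  ]
152.7852010458947
TCP [ 0.6045 -0.1283  0.3257] clos 62.0 q [-0.33  0.1   1.7  -0.    1.34 -1.41] t 20.27 -> shift [-0.  -2.1 60.7] yaw 0.3
```

>>> step_arm(commands=[[40,[0,-2,30],0],[40,[0,-2,50],0],[40,[0,-2,60],0],[40,[0,-2,60],0],[40,[0,-2,60],0],[0,[0,-2,60],0],[0,[0,-2,60],0],[0,[0,-2,60],0],[0,[0,-2,60],0],[0,[0,-2,60],0]])

```text
t: 21.52
tool_pos: [0.6037, -0.1303, 0.2659]
tool_rot: [0.762, 3.046, -0.001]
contact_force: [-2.3, -0.8, 5.9]
opening: 0.0117
grip_force: 29.4
```

```bash
python3 - <<'E'
from h import *
go(.6037,-.130,.265,-2.1)
o=monitor.get_obs();print(o['wrist_torque'])
E
```

```text
TCP [ 0.6037 -0.1303  0.2659] clos 61.9 q [-0.33  0.16  1.74 -0.    1.24 -1.41] t 21.52 -> shift [0.2 0.3 0.9] yaw 64.0
[-0.32100393  0.27337473  0.06518716]
```

>>> step_arm(commands=[[0,[0,-2,0],9],[0,[0,0,0],18],[0,[0,0,0],27],[0,[0,0,0],36],[0,[0,0,0],45],[0,[0,0,0],54],[0,[0,0,0],61],[0,[0,0,0],64],[0,[0,0,0],64],[0,[0,0,0],64]])

```text
t: 22.78
tool_pos: [0.6038, -0.1303, 0.2659]
tool_rot: [2.26, 2.179, 0.001]
contact_force: [-0.6, -1.6, 5.2]
opening: 0.0118
grip_force: 29.4
```

```bash
python3 - <<'E'
from h import *
go(.6037,-.130,.265,-2.1)
E
```

```text
TCP [ 0.6038 -0.1303  0.2659] clos -2.1 q [-0.33  0.16  1.74 -0.    1.24 -0.3 ] t 22.77 -> shift [ 0.3 -0.1  0.9] yaw 0.0
```

>>> step_arm(commands=[[0,[0,0,0],0],[30,[0,0,0],0],[30,[0,0,0],0],[30,[0,0,0],0],[30,[0,0,-40],0],[30,[0,0,-80],0],[40,[0,0,-80],-10],[40,[0,0,-80],-20],[40,[0,0,-80],-24],[40,[0,0,-80],-24],[40,[0,0,-80],-24]])

```text
t: 24.15
tool_pos: [0.6034, -0.1299, 0.3445]
tool_rot: [-1.76, -2.602, 0.0]
contact_force: [-0.2, 0.1, 0.1]
opening: 0.0342
grip_force: 0.0
```

```bash
python3 - <<'E'
from h import *
im,ci=grab('wrist'); cv2.imwrite('pics/w8.png',cv2.resize(im[60:330,150:480,::-1],None,fx=2.2,fy=2.2,interpolation=cv2.INTER_CUBIC))
np.save('ci8.npy',ci,allow_pickle=True)
go(.625,-.1835,.256,21.6)
E
```

```text
TCP [ 0.6034 -0.1299  0.3445] clos 21.9 q [-0.33  0.08  1.69  0.    1.38 -0.71] t 24.2 -> shift [-57.8   0.1  88.5] yaw 0.3
```

View pics/w8.png

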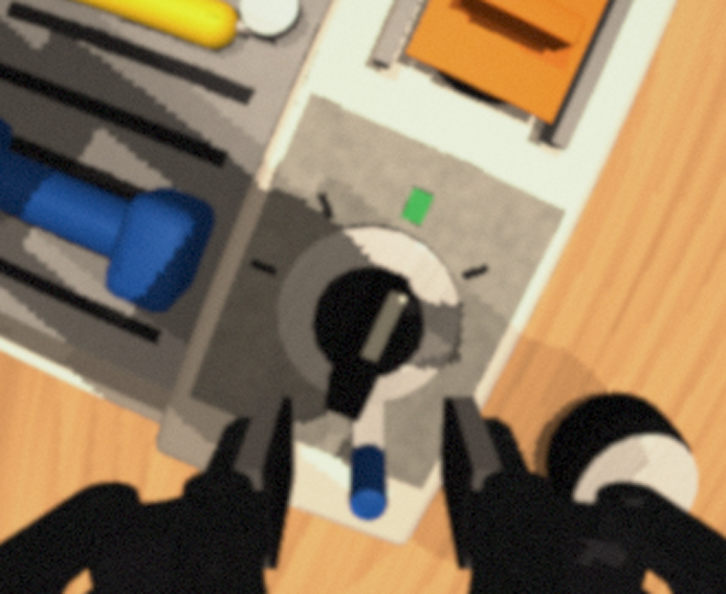

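The pointer runs from (372,358) to (402,295) towards the green mark at (418,205). The post top is at (368,503), between the fingers. I'll check the numbers.

```bash
python3 - <<'E'
from h import *
ci=np.load('ci8.npy',allow_pickle=True).item()
P=lambda u,v,z: onplane(ci,150+u/2.2,60+v/2.2,z,True)[:2]
D=lambda a,b: np.degrees(np.arctan2(*(b-a)[::-1]))-np.degrees(TH)
a=P(373,360,.117);b=P(400,294,.117);g=P(418,205,.066);ax=np.array([.6037,-.130]);p=P(368,503,.110)
print('ptr',D(a,b),a,b,'green dir',D(ax,g),'post',p,D(ax,p),np.linalg.norm(p-ax))
# console edge direction (dryer +y): tray-side edge
print('edge',D(P(190,400,.065),P(312,97,.065)), D(P(392,487,.065),P(563,210,.065)))
go(*p,.256,21.6)
E
```

```text
ptr 93.05946353711371 [ 0.60580658 -0.1307565 ] [ 0.60543259 -0.10842477] green dir 89.07603179228991 post [ 0.62521363 -0.18295206] -65.78882521563011 0.057155552859717844
edge 90.1459994624519 85.42648131363056
TCP [ 0.6034 -0.1299  0.3445] clos 21.9 q [-0.33  0.08  1.69  0.    1.38 -0.71] t 24.2 -> shift [-57.4   0.5  88.5] yaw 0.3
```

```bash
python3 - <<'E'
from h import *
ci=np.load('ci8.npy',allow_pickle=True).item()
im=cv2.imread('pics/w8.png'); g=cv2.cvtColor(im,cv2.COLOR_BGR2GRAY)
m=(g>60).astype(np.uint8); n,l,st,c=cv2.connectedComponentsWithStats(m[285:370,345:418]); 
P=lambda u,v,z: onplane(ci,150+u/2.2,60+v/2.2,z,True)[:2]
for i in range(1,n):
    if st[i,4]<300: continue
    ys,xs=np.where(l==i); Q=np.array([P(x+345,y+285,.117) for x,y in zip(xs,ys)])*1000
    u,s,v=np.linalg.svd(Q-Q.mean(0),full_matrices=False); print(st[i],Q.mean(0),np.degrees(np.arctan2(v[0,1],v[0,0]))+2.1,s/np.sqrt(len(Q)),cv2.minAreaRect(Q.astype(np.float32)))
E
```

```text
[  17    6   47   71 1404] [ 604.73910218 -119.14675598] -91.01437175583914 [6.64116294 1.67756024] ((604.8311157226562, -119.39403533935547), (23.5496768951416, 6.349291801452637), 86.43782043457031)
```

>>> step_arm(commands=[[40,[-57.5,0.5,0],0],[40,[-57.5,0.5,0],0],[40,[-57.5,0.5,40],0],[40,[-57.5,0.5,70],0],[40,[-57.5,0.5,87],0],[40,[-57.5,0.5,87],0],[40,[-57.5,0.5,87],0],[0,[-57.5,0.5,87],0],[0,[-57.5,0.5,87],0],[0,[-57.5,0.5,87],0],[0,[-57.5,0.5,87],0],[0,[-57.5,0.5,87],0]])

```text
t: 25.7
tool_pos: [0.6259, -0.1835, 0.2595]
tool_rot: [1.757, 2.601, 0.001]
contact_force: [-0.0, -0.8, 5.6]
opening: 0.0128
grip_force: 26.1
```

```bash
python3 - <<'E'
from h import *
o=monitor.get_obs(); ax=np.array([.6037,-.130])
M=R.from_rotvec(o['tool_rot']).as_matrix(); a0=np.degrees(np.arctan2(*(o['tool_pos'][:2]-ax)[::-1])); r=np.linalg.norm(o['tool_pos'][:2]-ax)
print('ang dryer',a0+2.1,'r',r,o['wrist_torque']); go(*o['tool_pos'])
for da in [8,16,24,32,40,45,50,54,58]:
    a=np.radians(a0-da); p=ax+.0575*np.array([np.cos(a),np.sin(a)]); print(da,(M.T@np.r_[p-o['tool_pos'][:2],0]*1000).round(1))
E
```

```text
ang dryer -65.35281793542882 r 0.057878592113699064 [-0.04916458  0.14784046  0.05638556]
TCP [ 0.6259 -0.1835  0.2595] clos 21.9 q [-0.4   0.24  1.66 -0.    1.24 -0.78] t 25.7 -> shift [0. 0. 0.] yaw 0
8 [ 0.8 -8.  -0. ]
16 [  2.4 -15.9  -0. ]
24 [  5.1 -23.4  -0.1]
32 [  8.8 -30.6  -0.1]
40 [ 13.4 -37.1  -0.1]
45 [ 16.8 -40.8  -0.1]
50 [ 20.4 -44.3  -0.1]
54 [ 23.6 -46.8  -0.1]
58 [ 26.9 -49.1  -0.1]
```

>>> step_arm(commands=[[0,[1,-8,0],8],[0,[2.5,-16,0],16],[0,[5,-23.5,0],24],[0,[9,-30.5,0],32],[0,[13.5,-37,0],40],[0,[17,-41,0],45],[0,[20.5,-44,0],50],[0,[20.5,-44,0],50],[0,[20.5,-44,0],50]])

```text
t: 26.82
tool_pos: [0.5772, -0.1812, 0.2595]
tool_rot: [2.692, 1.614, 0.0]
contact_force: [-2.5, -2.4, 6.6]
opening: 0.0129
grip_force: 26.3
```

```bash
cat > ring.py <<'E'
from h import *
o=monitor.get_obs(); ax=np.array([.6037,-.130]); M=R.from_rotvec(o['tool_rot']).as_matrix()
a0=np.degrees(np.arctan2(*(o['tool_pos'][:2]-ax)[::-1])); r=np.linalg.norm(o['tool_pos'][:2]-ax)
print('ang dryer',a0+2.1,'ring',np.radians(-a0-2.1)-1,'r',r,'F tool',(M.T@o['contact_force']).round(1),o['wrist_torque'].round(2))
go(*o['tool_pos'])
E
python3 ring.py
```

```text
ang dryer -115.25868843961074 ring 1.0116436048015327 r 0.05767277807880398 F tool [-3.3 -1.1 -6.6] [-0.25  0.35  0.02]
TCP [ 0.5772 -0.1812  0.2595] clos -28.1 q [-0.43  0.14  1.78 -0.    1.23  0.06] t 26.82 -> shift [0. 0. 0.] yaw 0
```

>>> step_arm(commands=[[0,[0,-2,0],2],[0,[0,-4,0],4],[0,[0.2,-5,0],5],[0,[0.3,-6,0],5.5],[0,[0.3,-6,0],5.5],[0,[0.3,-6,0],5.5]])

```text
t: 27.58
tool_pos: [0.5725, -0.1785, 0.2595]
tool_rot: [2.764, 1.483, 0.003]
contact_force: [0.9, -4.7, 5.3]
opening: 0.0127
grip_force: 26.2
```

```bash
python3 ring.py
```

```text
ang dryer -120.66743163335181 ring 1.1060439819271481 r 0.05762934382591669 F tool [-3.5  3.4 -5.3] [-0.81 -0.17  0.02]
TCP [ 0.5725 -0.1785  0.2595] clos -33.6 q [-0.43  0.12  1.79 -0.    1.22  0.16] t 27.57 -> shift [0. 0. 0.] yaw 0
```

>>> step_arm(commands=[[0,[0,-1.5,0],1],[0,[0,-3,0],1],[0,[0,-3,0],1],[0,[0,-3,0],1]])

```text
t: 28.08
tool_pos: [0.5712, -0.1776, 0.2598]
tool_rot: [2.772, 1.456, 0.009]
contact_force: [10.0, -8.7, -0.4]
opening: 0.013
grip_force: 25.9
```

```bash
python3 ring.py
```

```text
ang dryer -122.24182857430313 ring 1.1335223922800752 r 0.05768976370890373 F tool [-1.4 13.2  0.6] [-1.49 -1.45  0.15]
TCP [ 0.5712 -0.1776  0.2598] clos -34.6 q [-0.43  0.12  1.8  -0.    1.22  0.18] t 28.07 -> shift [0. 0. 0.] yaw 0
```

The reaction jumped to 13 N against about 1.4 N of friction, so the ring is at its stop. I'll back off, release and move to the tab.

>>> step_arm(commands=[[0,[0,1.5,0],0],[0,[0,1.5,0],0],[35,[0,1.5,0],0],[35,[0,1.5,0],0],[35,[0,1.5,0],0],[35,[0,1.5,-40],0],[35,[0,1.5,-90],0],[35,[0,1.5,-90],0]])

```text
t: 29.08
tool_pos: [0.5717, -0.177, 0.3533]
tool_rot: [2.775, 1.458, 0.009]
contact_force: [0.1, 0.1, 0.7]
opening: 0.03
grip_force: 0.0
```

```bash
python3 - <<'E'
from h import *
go(.6083,-.0125,.35,87.9)
E
```

```text
TCP [ 0.5717 -0.177   0.3533] clos -34.6 q [-0.42  0.02  1.73  0.    1.38  0.18] t 29.07 -> shift [156.2 -63.2   3. ] yaw 57.5
```

>>> step_arm(commands=[[35,[52,-21,0],10],[35,[104,-42,2],20],[35,[156,-63,3],30],[35,[156,-63,3],40],[35,[156,-63,3],50],[35,[156,-63,3],57.5],[35,[156,-63,3],57.5],[35,[156,-63,3],57.5],[35,[156,-63,3],57.5]])

```text
t: 30.2
tool_pos: [0.607, -0.0125, 0.3444]
tool_rot: [-3.141, 0.056, 0.001]
contact_force: [0.1, 0.3, 0.2]
opening: 0.0299
grip_force: 0.0
```

```bash
python3 - <<'E'
from h import *
im,ci=grab('wrist'); cv2.imwrite('pics/w9.png',cv2.resize(im[60:330,130:520,::-1],None,fx=2,fy=2,interpolation=cv2.INTER_CUBIC))
np.save('ci9.npy',ci,allow_pickle=True); go(.6083,-.0125,.266,87.9)
E
```

```text
TCP [ 0.6071 -0.0125  0.3445] clos -92.0 q [-0.14  0.05  1.71  0.    1.37  1.46] t 30.25 -> shift [ 1.3 -0.1 78.5] yaw 0.1
```

View pics/w9.png

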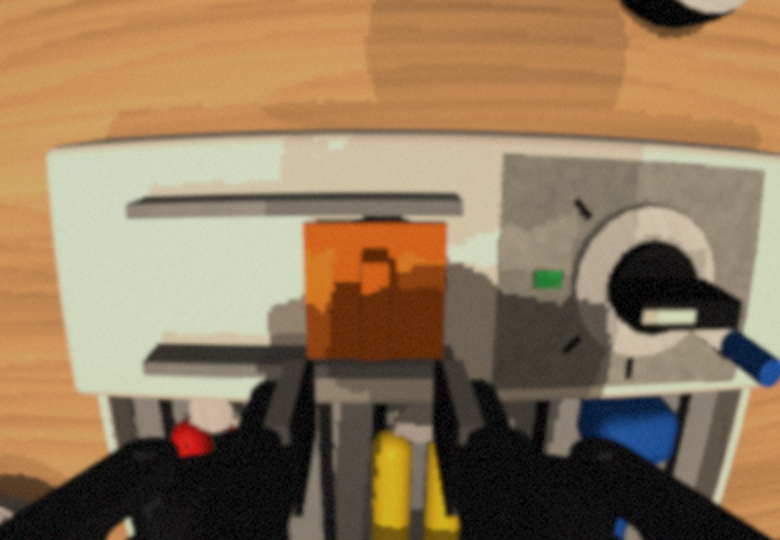

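The view shows the pointer at the green mark and the ring lever swung round. The tab fin at (376,290) is midway between the pads (x≈375). I'll pinch it.

>>> step_arm(commands=[[35,[1,0,40],0],[35,[1,0,65],0],[35,[1,0,78],0],[35,[1,0,78],0],[35,[1,0,78],0],[0,[1,0,78],0],[0,[1,0,78],0],[0,[1,0,78],0],[0,[1,0,78],0]])

```text
t: 31.38
tool_pos: [0.6087, -0.0126, 0.2683]
tool_rot: [3.141, -0.057, 0.004]
contact_force: [-0.6, -0.7, 6.4]
opening: 0.0092
grip_force: 28.1
```

>>> step_arm(commands=[[0,[0,-10,0],0],[0,[0,-22,0],0],[0,[0,-34,0],0],[0,[0,-46,0],0],[0,[0,-56,0],0],[0,[0,-64,0],0],[0,[0,-68,0],0],[0,[0,-70,0],0],[0,[0,-70,0],0],[0,[0,-70,0],0]])

```text
t: 32.62
tool_pos: [0.6112, 0.0556, 0.2683]
tool_rot: [3.135, -0.057, 0.003]
contact_force: [-1.4, -8.9, 5.5]
opening: 0.0097
grip_force: 28.2
```

>>> step_arm(commands=[[0,[0,-2,0],0],[0,[0,-2,0],0],[0,[0,-2,0],0]])

```text
t: 33.0
tool_pos: [0.6113, 0.0564, 0.2683]
tool_rot: [3.132, -0.057, 0.002]
contact_force: [-1.6, -14.9, 7.3]
opening: 0.0095
grip_force: 28.2
```

>>> step_arm(commands=[[0,[0,4,0],0],[0,[0,4,0],0],[25,[0,4,0],0],[25,[0,4,0],0],[25,[0,4,0],0],[25,[0,4,-40],0],[0,[-1,40,-45],0],[0,[-3,74,-45],0],[0,[-3,74,-45],0],[0,[-3,74,-45],0],[0,[-3,74,-25],0],[0,[-3,74,-25],0]])

```text
t: 34.5
tool_pos: [0.604, -0.0135, 0.2882]
tool_rot: [-3.14, 0.055, 0.009]
contact_force: [-0.9, 1.0, -0.4]
opening: -0.0001
grip_force: 0.0
```

```bash
python3 - <<'E'
from h import *
go(.6085,-.014,.254,87.9); o=monitor.get_obs(); print(o['opening'],o['contact_force'])
im,ci=grab('scene'); cv2.imwrite('pics/s3.png',cv2.resize(im[130:290,215:400,::-1],None,fx=3.2,fy=3.2,interpolation=cv2.INTER_CUBIC))
E
```

```text
TCP [ 0.604  -0.0135  0.2882] clos -92.0 q [-0.15  0.1   1.76  0.    1.28  1.46] t 34.5 -> shift [ 4.7  0.4 34.2] yaw 0.1
-0.00012615742512821993 [-0.90170976  1.04290552 -0.40745995]
```

View pics/s3.png

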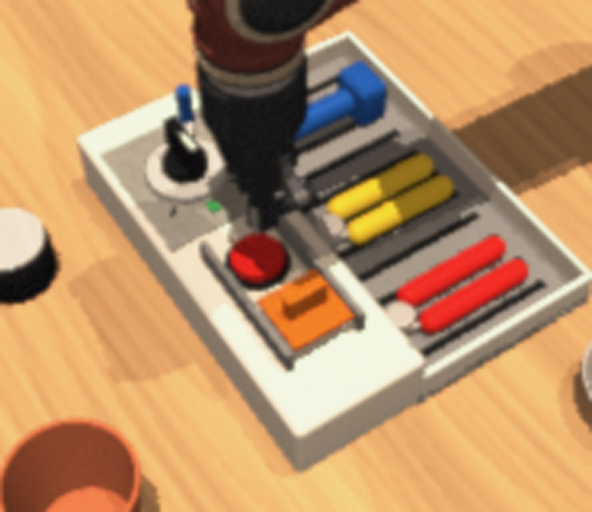

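The red button at (258,258) is exposed with the tab fully aside at (308,310), and the closed fingertips are above it. I'll lower in small steps.

>>> step_arm(commands=[[0,[4.5,0,15],0],[0,[4.5,0,28],0],[0,[4.5,0,32],0],[0,[4.5,0,34],0],[0,[4.5,0,36],0],[0,[4.5,0,36],0]])

```text
t: 35.3
tool_pos: [0.6096, -0.0146, 0.256]
tool_rot: [3.141, -0.057, 0.001]
contact_force: [-0.7, 0.1, 0.4]
opening: -0.0001
grip_force: 0.0
```

>>> step_arm(commands=[[0,[0,0,2],0],[0,[0,0,4],0],[0,[0,0,6],0],[0,[0,0,7],0],[0,[0,0,7],0],[0,[0,0,7],0]])

```text
t: 36.05
tool_pos: [0.6096, -0.0145, 0.249]
tool_rot: [3.141, -0.057, 0.001]
contact_force: [-0.2, 0.2, 2.8]
opening: 0.0
grip_force: 1.3
```

>>> step_arm(commands=[[0,[0,0,2],0],[0,[0,0,3.5],0],[0,[0,0,5],0],[0,[0,0,5],0],[0,[0,0,5],0]])

```text
t: 36.67
tool_pos: [0.6099, -0.0145, 0.2459]
tool_rot: [3.141, -0.057, -0.0]
contact_force: [-6.2, 0.3, 13.4]
opening: -0.0001
grip_force: 6.7
```

The button has bottomed: 13 N, with the arm stopped short of its command. I'll retract and return to the fin.

>>> step_arm(commands=[[0,[0,0,-30],0],[0,[0,0,-60],0],[0,[0,0,-60],0],[35,[0,-40,-60],0],[35,[0,-70,-60],0],[35,[0,-70,-60],0],[35,[0,-70,-60],0],[35,[0,-70,-60],0]])

```text
t: 37.67
tool_pos: [0.612, 0.0545, 0.303]
tool_rot: [3.141, -0.059, -0.001]
contact_force: [-0.2, -0.0, -0.5]
opening: 0.0303
grip_force: 0.0
```

```bash
python3 - <<'E'
from h import *
go(.611,.0558,.268,87.9); o=monitor.get_obs(); print(o['opening'])
im,ci=grab('wrist'); h=cv2.cvtColor(im,cv2.COLOR_RGB2HSV); m=cv2.inRange(h,(4,200,60),(16,255,255)); m[:, :]=m
n,l,st,c=cv2.connectedComponentsWithStats(m)
for i in range(1,n):
    if st[i,4]>300: print(st[i],c[i], onplane(ci,*c[i],.09,True))
h2=cv2.inRange(h,(0,200,60),(3,255,255)); print('red px in button area',[onplane(ci,x,y,.079,True)[:2].round(3) for x,y in [c2 for s2,c2 in zip(*[cv2.connectedComponentsWithStats(h2)[k] for k in (2,3)]) if 300<s2[4]<50000]])
E
```

```text
TCP [0.612  0.0545 0.303 ] clos -92.2 q [-0.03  0.11  1.73 -0.    1.31  1.58] t 37.67 -> shift [-1.  -1.2 35. ] yaw -0.1
0.030293800161688988
[ 275  187   85   84 5871] [316.82864929 224.36211889] [0.61460728 0.05425082 0.09      ]
red px in button area [array([0.712, 0.239]), array([0.699, 0.229]), array([ 0.611, -0.013]), array([0.534, 0.059]), array([0.532, 0.082])]
```

Tab still aside at y ≈ 0.055. I'll pinch it and slide it back.

>>> step_arm(commands=[[35,[-1,-1,20],0],[35,[-1,-1,35],0],[35,[-1,-1,35],0],[35,[-1,-1,35],0],[0,[-1,-1,35],0],[0,[-1,-1,35],0],[0,[-1,-1,35],0],[0,[-1,-1,35],0]])

```text
t: 38.72
tool_pos: [0.6114, 0.0552, 0.2696]
tool_rot: [3.137, -0.057, 0.002]
contact_force: [-0.8, -6.3, 0.3]
opening: 0.009
grip_force: 28.2
```

>>> step_arm(commands=[[0,[0,10,0],0],[0,[0,22,0],0],[0,[0,34,0],0],[0,[0,46,0],0],[0,[0,56,0],0],[0,[0,64,0],0],[0,[0,68,0],0],[0,[0,70,0],0],[0,[0,71,0],0],[0,[0,71,0],0]])

```text
t: 39.98
tool_pos: [0.6089, -0.0152, 0.2696]
tool_rot: [3.141, -0.058, 0.002]
contact_force: [0.7, 1.0, 5.7]
opening: 0.0091
grip_force: 28.8
```

>>> step_arm(commands=[[0,[0,1.5,0],0],[0,[0,3,0],0],[0,[0,3,0],0],[0,[0,3,0],0]])

```text
t: 40.48
tool_pos: [0.6088, -0.0166, 0.2696]
tool_rot: [-3.137, 0.057, -0.003]
contact_force: [1.7, 7.9, 5.8]
opening: 0.009
grip_force: 28.8
```

Resistance is now 7.9 N, so the tab is at its closed stop. I'll ease off, release, lift away and check.

>>> step_arm(commands=[[0,[0,-1.5,0],0],[25,[0,-1.5,0],0],[25,[0,-1.5,0],0],[25,[0,-1.5,0],0],[25,[0,-1.5,-40],0],[25,[0,-1.5,-90],0],[25,[-60,-1.5,-130],0],[25,[-120,-1.5,-130],0],[25,[-150,-1.5,-130],0],[25,[-150,-1.5,-130],0],[25,[-150,-1.5,-130],0]])

```text
t: 41.85
tool_pos: [0.459, -0.0107, 0.3988]
tool_rot: [3.141, -0.057, 0.001]
contact_force: [-0.1, 0.1, 0.6]
opening: 0.0214
grip_force: 0.0
```

```bash
python3 - <<'E'
from h import *
im,ci=grab('wrist'); s,cs=grab('scene')
a=cv2.resize(im[100:330,120:520,::-1],(720,300)) if 0 else cv2.resize(im[:,:,::-1],(480,300)); b=cv2.resize(s[130:290,215:400,::-1],(320,277))
c=np.zeros((300,800,3),np.uint8);c[:,:480]=a;c[:277,480:]=b
cv2.imwrite('pics/f.png',c); o=monitor.get_obs(); print(o['t'],o['opening'],o['contact_force'])
for n,k,z in (('R',RED,.026),('Y',YEL,.026),('B',BLU,.04)): print(n); wcomp(*k,z,60,'scene')
E
```

```text
41.95 0.02144923313200325 [0.06667816 0.80285257 0.65922549]
R
scene [339, 204, 33, 21, 228] ctr [465.6  64.8] size [ 20. 105.] long axis 178.0
scene [346, 211, 33, 23, 246] ctr [465.9  94.7] size [ 20. 109.] long axis 178.1
scene [322, 333, 35, 14, 226] ctr [709.5 300.9] size [14. 76.] long axis 128.6
scene [319, 343, 36, 14, 235] ctr [726.3 314.6] size [14. 77.] long axis 128.4
Y
scene [318, 182, 31, 23, 290] ctr [462.1 -30.9] size [56. 90.] long axis 178.0
B
scene [290, 150, 45, 33, 471] ctr [ 459.9 -139.3] size [ 64. 141.] long axis 178.2
```

View pics/f.png

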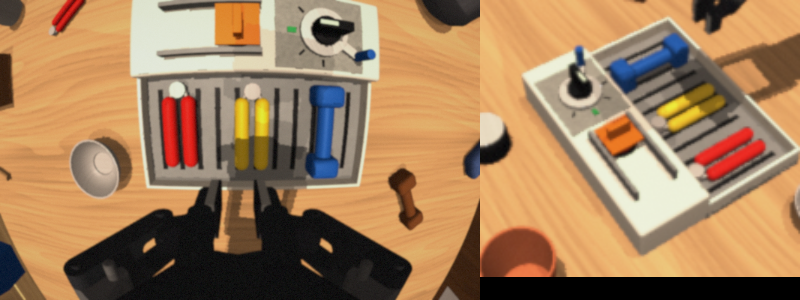

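The final view shows three pieces flat in the tray, the pointer at the green mark, the lever tight, and the tab closed over the button. The bowl and tin haven't moved. I'll hand it in.

```bash
python3 -c "
from h import *
print(finish_job())"
```

```text
the job is handed in; nothing more can be done
None
```

I handed the job in at about 42 s: the red gripper, yellow gripper and blue dumbbell lie flat in the tray (I saw no green dumbbell or shaker on the shelf), the timer is at green, the lock ring is tight at its stop, the button was pressed fully down, and the tab is closed over it.

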